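# Unhook the deep hanging bin and stand it in the tray

## Robot

A 6-joint arm with a two-finger parallel gripper is mounted at the origin on a cart in front of the work surface, level with it; the furniture and walls round the work are solid. World frame = base frame: x ahead of the robot, y to its left, z up, the work surface at z = 0. Lengths are in m, angles in rad, forces in N, time in s.
With the tool pointing down it reaches from about 0.3 to 1 m from the base axis. Payload 5.1 kg.
Tool frame: the origin (TCP) lies between the finger pads; the fingertips stand env.tips_ahead ahead of it and the grasp point (between the pads) is the TCP (env.tips_ahead is the distance from the TCP to the fingertips, in m); x points along the fingers, y is the direction in which the jaws open and shut, and the axes are right-handed (so a half turn about x gives the same grasp; the last joint's range is limited). The gripper opens to 95 mm and grips with 3 to 60 N. Pads are 20 mm wide; open, the fingers measure 119 mm over their backs; the gripper's body (75 mm by 180 mm) begins 59 mm behind the grasp point.
Start: joints at [-1.285, 0.124, 1.65, -0, 1.367, -0.083], TCP at [0.234, -0.606, 0.208] pointing down, gripper open.
Joint ranges: [-2.61, 2.61], [-1.02, 2.33], [0.03, 2.71], [-1.35, 4.49], [0.32, 2.68], [-2.91, 2.91]. Speed limits (rad/s): [2.57, 2.57, 3.14, 3.14, 3.14, 3.14].

## Interface

Orientations are given as a rotation vector (axis times angle).
In Python, from rig import observe, imaging, workorder, env gives the robot as it stands.
- The arm moves only by the tool jog_arm, never from a script. Its argument "series" is a list of rows, each a list of 6 numbers: the shift along the world's x, y, z in mm, then the turn, a rotation vector about the world's x, y, z in degrees. A call has 1 to 5 rows; each row is the pose to reach, as a shift and turn from the pose commanded when the call began; what a row does not reach only later rows make up. A row lasts 1/10 s, in which the tool goes at most 50 mm and 8.59 degrees, less where a joint would pass 70% of its speed; a pose out of reach is approached as far as the arm can. A call with a gripper value outside its range is refused whole. "claw" is the gripper's target within -1 to 1 (fully open at 1, half-way at 0, shut at -1), set as the call begins (left out, the last holds). The fingers move at their own pace and stop on an object; "force" is the grip in N (left out, the last holds). Time passes only in rows, so rows that repeat a pose let the fingers close. It gives the time, the measured TCP pose, the force and the opening at its end, in the units of the state.
- observe(): the state, without advancing time (a new reading comes with each control period).
- imaging.snapshot(name): name is "scene" or "top" or "wrist"; returns the picture (420x560x3 uint8, red, green, blue); there is no depth.
- imaging.camera_model(name): a dict with "K" (3x3 intrinsics, pixels), "k1" (the pictures are not rectified: a ray, as slopes to the right and down, at radius r is drawn at 1 + k1 r^2 times it, then the intrinsics apply), "cam_to_world" (4x4, takes a point from camera to world coordinates); the wrist camera has in their place "tool_from_camera" (4x4, takes a point from camera to tool coordinates, whose origin is the TCP and whose axes are the tool frame's). Camera axes: x right, y up, looking along -z (the intrinsics and any distortion apply to the point x, -y, -z); pixel columns grow to the right and rows downward; lengths in m; the calibration is good to about 2 mm. A picture is of the moment at which its call begins: read the wrist's pose just before it. camera_model takes no time and is no camera call.
- workorder.close_job(): hands the job in, once; it reports no verdict.
The state is a dict: "t": time; "joints": joint angles; "joint_velocities": joint speeds; "effort": joint torques, N m; "position": TCP position; "ee_rot": TCP orientation; "wrist_force": force on the tool from outside, world axes, zero at the start; "ft_torque": the same for the moment, N m; "width": opening from 0.0 (shut) to 1.0 (fully open).
Only numpy, scipy, OpenCV 4.12 (cv2) and the standard library are available. Lean on these libraries where they do the work, as an engineer would, in place of code of your own. Each camera call takes 0.05 s, during which the arm holds its last target.

## Task

Take the deep bin off the hanging rail: grip it by its slanted front grip, swing its lower end out and up by about 25 degrees while its nib still hangs on the ledge, so that its foot tab comes out from under the catch, then lift the nib off the ledge. Stand the bin upright, flat on the floor of the steel tray, without dropping it, and let go. Leave the shallow bin hanging and do not shift the beaker, the slide box or the tape roll.

Things in the scene. Friction and masses are not known exactly. Their poses are not given: they have to be found in the camera images.
- stand: Fixed grey stand with an upright panel 260 mm wide, 193 mm high, foot plate 10 mm thick. Origin on the worktop under the middle of the panel's front face; x points away from the robot into the panel (its front face is x = 0, the bins hang at -x), y along the panel, z up. Two bins hang side by side on its ledge, 132 mm apart centre to centre, either one on either side.
- bin_foot (a point): Deep bin: loose grey open tub, outside 60 (x) by 84 (y) by 90 mm high, about 0.25 kg, the other bin's tub being only 45 mm deep. Point: centre of its flat underside, on which it stands steadily. Axes: z up the bin, x from its front wall (robot side) to its back, y across. Hung, it is 60 mm before the panel and 60 mm above the worktop, axes parallel to the stand's.
- bin_grip (a point): Deep bin's front grip: flange 8 mm thick, 60 mm wide (y), 45 mm long, rising from the front wall's top edge and leaning 25 degrees from the bin's vertical towards its front (-x). Point: mid thickness and width, 25 mm up the slant from the wall (20 mm below the free edge), bin frame (-38.6, 0, 110.7) mm. Pinch across the 8 mm, fingers pointing down along the slant. Axes as bin_foot.
- bin_nib (a point): Where the deep bin hangs: its back wall (x = 30 mm) carries a bridge, underside at z = 96 mm, ending in a nib 4 mm thick (x = 44 to 48) that reaches 10 mm down behind the ledge's upstand. Point: bridge underside at the nib's inner face, bin frame (44, 0, 96) mm, hung at the ledge point's x and z. The bin swings about it; while swinging the nib may slide up to 6 mm towards the panel.
- shallow_grip (a point): Same point as bin_grip on the shallow bin, which has the same hooks, back and grip but a tub only 45 mm deep; it must stay hanging.
- tray: Fixed shallow steel tray, outside 170 mm (x) by 190 mm (y), 14 mm high, walls 4 mm, floor about 4 mm thick. Origin at the centre of its underside on the worktop, z up. The bin may stand in it at any heading and anywhere on its floor.
- beaker: Clear empty 80 mm wide, 95 mm high beaker on the worktop, a bystander; origin at the centre of its underside.
- slide_box: Dark slide box 93 x 104 x 38 mm on the worktop, a bystander; origin at the centre of its underside.
- label_tape: Roll of tape lying flat, 97 mm across, 25 mm high, a bystander; origin at the centre of its underside.
- ledge (a point): Aluminium ledge along the panel's whole width: shelf 20 mm deep, upper face at z = 142 mm, with an upstand 4 mm thick along its front edge (stand x = -20 to -16 mm, top z = 156 mm). The bins' nibs hang behind the upstand, 12 mm free between a nib and the panel. The point is the middle of the upstand's rear top edge; axes as the stand.
- catch (a point): Flat aluminium catch strip along the panel's whole width, below the ledge: 18 mm deep from the panel, z = 82 to 86 mm. The bins' foot tabs sit under it. The point is the middle of its front lower edge; axes as the stand.
- bin_tab (a point): Rear end of the deep bin's foot tab, bin frame (59.5, 0, 15) mm: a tongue 6 mm thick and 40 mm wide reaching back from the back wall (x = 30) under the catch strip, 4 mm of play above it. It stops the bin from being lifted straight up by more than 4 mm; with the bin swung out 15 degrees or more about the ledge it is clear of the catch. Axes as bin_foot.

How it is judged:
On the way, in this order (a step that is already met when the one before it is completed fails the run):
1. the deep bin is swung out by at least 15 degrees with its nib still on the ledge (within 8 mm of its hanging height and 12 mm of its hanging distance from the panel) (angle between bin_foot's own z axis and vertical above 0.26 rad and z of bin_nib in the frame of stand between 0.146 and 0.164 m and x of bin_nib in the frame of stand between -0.028 and 0 m), for 0.2 s.
2. the nib is lifted at least 20 mm above the top of the ledge (z of bin_nib in the frame of stand above 0.176 m), for 0.1 s.
At the end, for the whole second after the job is handed in: The deep bin stands upright (within 4.5 degrees), flat on the tray's floor (underside less than 8 mm above the worktop), inside the tray's walls, at rest; the shallow bin hangs where it was (15 mm) and the beaker, slide box and tape are within 30 mm of where they stood (angle between bin_foot's own z axis and vertical below 0.08 rad and z of bin_foot in the frame of tray below 0.008 m and x of bin_foot in the frame of tray between -0.06 and 0.06 m and y of bin_foot in the frame of tray between -0.07 and 0.07 m and linear speed of deep_bin below 0.02 m/s and distance of shallow_grip from where it was at the start of the episode below 0.015 m and distance of each of beaker, slide_box, label_tape from where it was at the start of the episode below 0.03 m); the robot touches nothing.
It fails at once if the deep bin is dropped (falls faster than 0.5 m/s with no finger on it) (linear speed of deep_bin above 0.5 m/s and contact force between deep_bin and the fingers below 0.05 N).
It fails at once if the shallow bin is shifted more than 15 mm (distance of shallow_grip from where it was at the start of the episode above 0.015 m).
It fails at once if the beaker, slide box or tape is shifted more than 30 mm (distance of any of beaker, slide_box, label_tape from where it was at the start of the episode above 0.03 m).
It also fails if it takes over 45 s, if anything falls off the work surface, if the arm or the gripper's body presses on something with over 40 N, if the wrist force passes 120 N, or if a joint passes its speed limit or range.

## Working session

There is one attempt and no reset: what is moved stays moved. The work goes in short steps, Python scripts to look and compute and a tool call to move; the robot and the scene stay as the last step left them, time stands still between calls to the robot, and variables do not carry over. Pictures are saved under pics/ and viewed, and the job is handed in when it is done.

Besides the shell and the picture viewer there is one more tool, called after "Call:" by a JSON object that holds its "api" and its "payload". jog_arm: Moves the arm, as the interface text tells. Its arguments: {"type":"object","properties":{"series":{"type":"array","items":{"type":"array","items":{"type":"number"}}},"claw":{"type":"number"},"force":{"type":"number"}},"required":["series"]}

```bash
ls; mkdir -p pics
python3 - <<'E'
from rig import observe, imaging, workorder, env
import cv2, numpy as np
s=observe();print({k:np.round(v,3) for k,v in s.items()});print(env.tips_ahead)
for n in ("scene","top","wrist"):
    im=imaging.snapshot(n);cv2.imwrite(f"pics/a_{n}.png",im[:,:,::-1])
    print(n,{k:np.round(v,4).tolist() for k,v in imaging.camera_model(n).items()})
E
```

```text
pics
{'t': np.float64(0.0), 'joints': array([-1.285,  0.124,  1.652, -0.   ,  1.368, -0.083]), 'joint_velocities': array([-0.   , -0.   ,  0.001,  0.   , -0.002,  0.   ]), 'effort': array([ 1.0000e-03, -4.1759e+01, -3.5994e+01,  7.7000e-02,  4.9000e-02,
       -0.0000e+00]), 'position': array([ 0.234, -0.606,  0.207]), 'ee_rot': array([ 2.021,  0.379, -2.021]), 'wrist_force': array([-0.372, -0.156,  0.279]), 'ft_torque': array([-0.009,  0.015, -0.043]), 'width': np.float64(0.999)}
0.019
scene {'K': [[425.6042, 0.0, 276.7219], [0.0, 425.6042, 210.6345], [0.0, 0.0, 1.0]], 'k1': -0.085, 'cam_to_world': [[-0.7942, 0.4468, -0.4117, 0.0126], [-0.6074, -0.6014, 0.519, 0.7728], [-0.0157, 0.6623, 0.7491, 1.143], [0.0, 0.0, 0.0, 1.0]]}
top {'K': [[389.6045, 0.0, 280.2637], [0.0, 389.6045, 206.1901], [0.0, 0.0, 1.0]], 'k1': -0.0561, 'cam_to_world': [[0.0252, 0.991, -0.1312, 0.4139], [-0.9995, 0.0225, -0.0217, 0.0514], [-0.0186, 0.1317, 0.9911, 1.3182], [0.0, 0.0, 0.0, 1.0]]}
wrist {'K': [[351.2053, 0.0, 277.9343], [0.0, 351.2053, 211.4711], [0.0, 0.0, 1.0]], 'k1': -0.0906, 'tool_from_camera': [[0.0005, 0.2708, -0.9626, -0.1762], [1.0, -0.0001, 0.0005, 0.0], [0.0, -0.9626, -0.2708, -0.077], [0.0, 0.0, 0.0, 1.0]]}
```

View pics/a_scene.png

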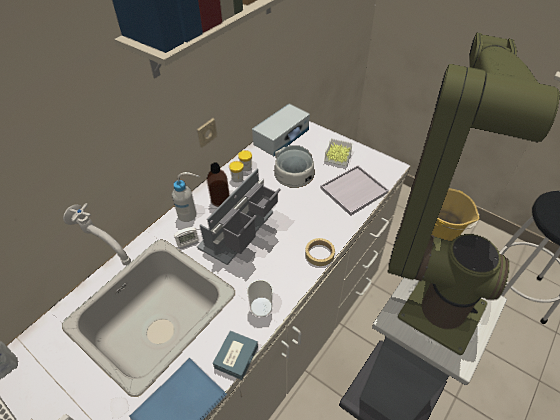

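View pics/a_top.png

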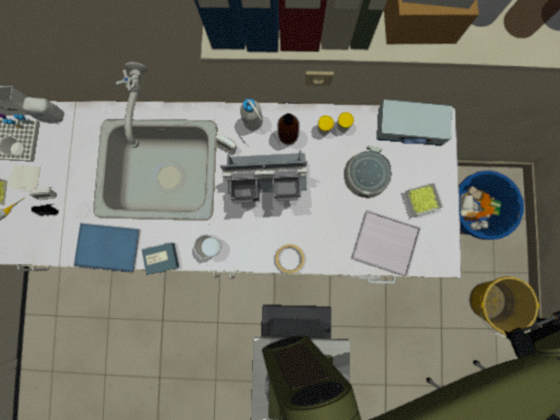

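View pics/a_wrist.png

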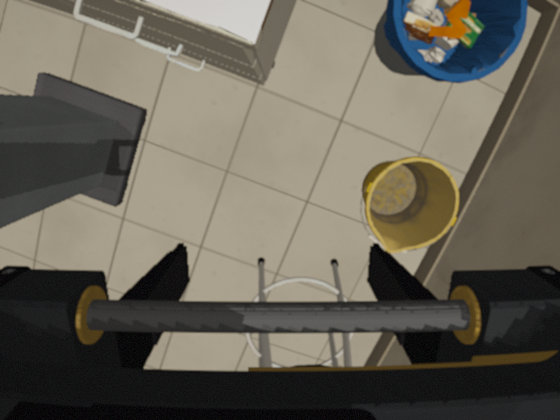

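The stand is at about (265,175) in the top view, with the tray at (385,243). The beaker is at (208,247), the tape at (290,259) and the slide box at (160,258). I'll zoom in to tell the two bins apart.

```bash
cat > h.py <<'E'
import numpy as np, cv2
from scipy.spatial.transform import Rotation as R
from rig import observe, imaging, env
def ray(name,uv,pose=None):
    m=imaging.camera_model(name);K=np.array(m["K"]);k=m["k1"]
    d=np.array([(uv[0]-K[0,2])/K[0,0],(uv[1]-K[1,2])/K[1,1]]);u=d.copy()
    for _ in range(30): u=d/(1+k*(u@u))
    v=np.array([u[0],-u[1],-1.0])
    T=camT(name,pose);v=T[:3,:3]@v
    return T[:3,3],v/np.linalg.norm(v)
def camT(name,pose=None):
    m=imaging.camera_model(name)
    if name!="wrist": return np.array(m["cam_to_world"])
    T=np.eye(4);T[:3,3]=pose[0];T[:3,:3]=R.from_rotvec(pose[1]).as_matrix()
    return T@np.array(m["tool_from_camera"])
def proj(name,P,pose=None):
    m=imaging.camera_model(name);K=np.array(m["K"]);T=camT(name,pose)
    c=(np.asarray(P)-T[:3,3])@T[:3,:3]
    u=np.stack([c[...,0],-c[...,1]],-1)/(-c[...,2:3]);r2=(u**2).sum(-1,keepdims=True)
    return u*(1+m["k1"]*r2)*[K[0,0],K[1,1]]+[K[0,2],K[1,2]]
def onz(name,uv,z,pose=None):
    o,v=ray(name,uv,pose);return o+v*(z-o[2])/v[2]
def tri(rs):
    A=0;b=0
    for o,v in rs:
        M=np.eye(3)-np.outer(v,v);A=A+M;b=b+M@o
    p=np.linalg.solve(A,b);return p,[np.linalg.norm((np.eye(3)-np.outer(v,v))@(p-o)) for o,v in rs]
def crop(img,out,x0,y0,x1,y1,s):
    c=cv2.resize(img[y0:y1,x0:x1],None,fx=s,fy=s,interpolation=cv2.INTER_CUBIC);cv2.imwrite(out,c)
E
python3 - <<'E'
from h import *
crop(cv2.imread("pics/a_scene.png"),"pics/b1.png",190,150,290,270,5)
crop(cv2.imread("pics/a_top.png"),"pics/b2.png",210,130,320,215,7)
print([onz("top",p,0).round(3) for p in [(385,243),(265,175)]])
print([onz("top",p,0.17).round(3) for p in [(223,163),(306,158)]])
E
```

```text
[array([ 0.471, -0.276,  0.   ]), array([0.696, 0.136, 0.   ])]
[array([0.694, 0.254, 0.17 ]), array([0.715, 0.002, 0.17 ])]
```

View pics/b1.png

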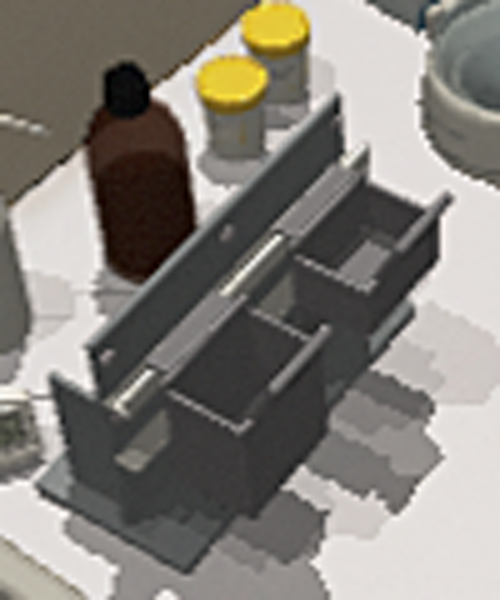

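View pics/b2.png

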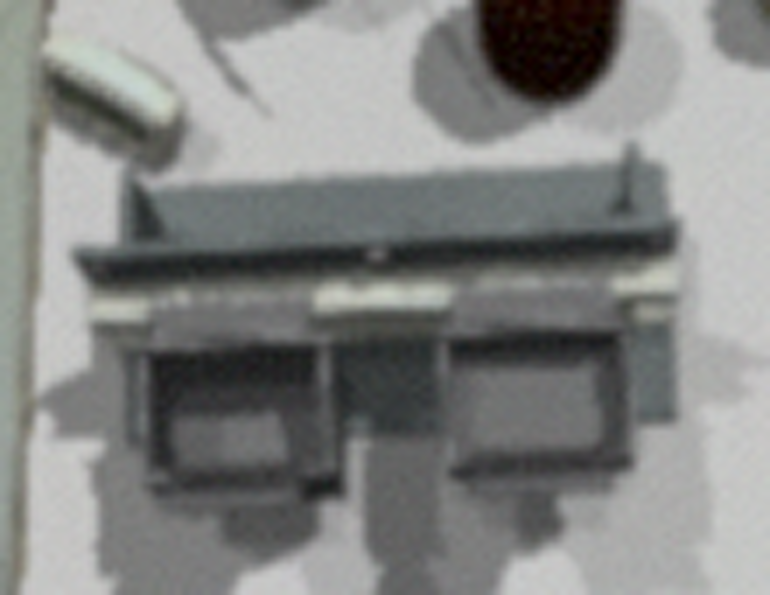

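The deep bin is the left (+y) one: its bottom sits much lower in both views. Next I'll work out the tool orientation and a viewing pose.

Run:
```python
from h import *
s=observe();M=R.from_rotvec(s["ee_rot"]).as_matrix();print(M.round(3))
for yaw in (-5,):
  Rz=R.from_euler('z',yaw,degrees=True).as_matrix()
  for tilt in (25,0):
   a=np.radians(tilt);c,sn=np.cos(a),np.sin(a)
   for sg in (1,-1):
    x=np.array([sn,0,-c]);y=sg*np.array([c,0,sn]);D=Rz@np.stack([x,y,np.cross(x,y)],1)
    print(tilt,sg,np.degrees(R.from_matrix(D@M.T).as_rotvec()).round(1))
```

```text
[[-0.     0.36  -0.933]
 [ 0.002 -0.933 -0.36 ]
 [-1.    -0.002 -0.   ]]
25 1 [-15.9 -21.1  62.8]
25 -1 [  23.7  -17.8 -114. ]
0 1 [-0.1 -0.1 63.9]
0 -1 [-1.000e-01  1.000e-01 -1.161e+02]
```

Call:
{"api": "jog_arm", "payload": {"series": [[20,30,40,0,0,5],[45,75,70,0,0,10],[80,120,100,0,0,15],[115,165,130,0,0,20],[150,210,150,0,0,25]]}}

```text
t: 0.65
position: [0.3555, -0.433, 0.3395]
ee_rot: [1.745, 0.745, -1.745]
wrist_force: [0.7, -0.5, 0.4]
width: 1.001
```

Call:
{"api": "jog_arm", "payload": {"series": [[15,45,0,0,0,6],[30,90,0,0,0,12],[45,135,0,0,0,18],[60,180,0,0,0,24],[70,225,0,0,0,30]]}}

```text
t: 1.15
position: [0.4251, -0.2073, 0.3378]
ee_rot: [1.382, 1.088, -1.382]
wrist_force: [-0.0, -0.3, -0.6]
width: 0.999
```

Call:
{"api": "jog_arm", "payload": {"series": [[5,45,0,0,0,4],[10,90,0,0,0,8],[20,135,0,0,0,9],[20,180,0,0,0,9],[20,225,0,0,0,9]]}}

```text
t: 1.65
position: [0.4445, 0.0176, 0.3379]
ee_rot: [1.272, 1.168, -1.272]
wrist_force: [0.9, -0.5, 0.4]
width: 1.002
```

Call:
{"api": "jog_arm", "payload": {"series": [[0,40,0,0,-8,0],[0,80,0,0,-16,0],[0,100,0,0,-24,0],[0,100,0,0,-25,0],[0,100,0,0,-25,0]]}}

```text
t: 2.15
position: [0.444, 0.116, 0.3379]
ee_rot: [1.456, 0.854, -0.928]
wrist_force: [-0.6, -0.3, 0.0]
width: 1.0
```

Run:
```python
from h import *
import pickle
s=observe();print(s["t"],s["position"].round(3),s["joints"].round(3),R.from_rotvec(s["ee_rot"]).as_matrix().round(3).tolist())
im=imaging.snapshot("wrist");cv2.imwrite("pics/c1.png",im[:,:,::-1])
pickle.dump((s["position"],s["ee_rot"]),open("c1.pkl","wb"))
```

```text
2.15 [0.444 0.116 0.338] [ 0.19  -0.666  2.12  -0.084  1.26   0.282] [[0.422, 0.904, -0.075], [0.0, -0.083, -0.997], [-0.907, 0.42, -0.035]]
```

View pics/c1.png

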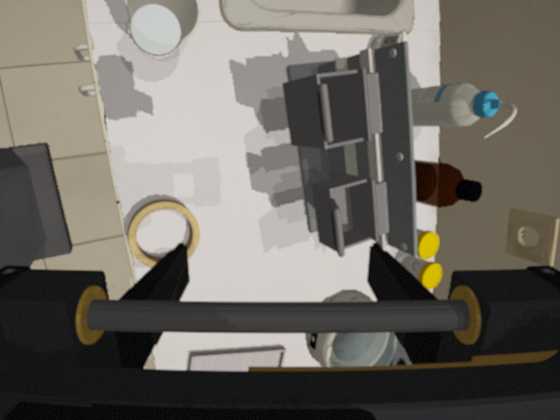

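The wrist picture shows the deep bin at about (340,105), with its grip bar at x≈325, y 80-140. The shallow bin's grip is near (340,230). I'll shift for a second view.

Call:
{"api": "jog_arm", "payload": {"series": [[10,45,10,0,0,0],[20,90,20,0,0,0],[20,130,20,0,0,0],[20,130,20,0,0,0]]}}

```text
t: 2.6
position: [0.4662, 0.2484, 0.3577]
ee_rot: [1.455, 0.856, -0.93]
wrist_force: [0.0, -0.1, -0.1]
width: 1.003
```

Run:
```python
from h import *
import pickle
s=observe();print(s["t"],s["position"].round(3))
im=imaging.snapshot("wrist");cv2.imwrite("pics/c2.png",im[:,:,::-1])
pickle.dump((s["position"],s["ee_rot"]),open("c2.pkl","wb"))
crop(cv2.imread("pics/c1.png"),"pics/c1z.png",270,30,430,270,2.5)
crop(im[:,:,::-1],"pics/c2z.png",270,100,430,340,2.5)
```

```text
2.6 [0.466 0.248 0.358]
```

View pics/c1z.png

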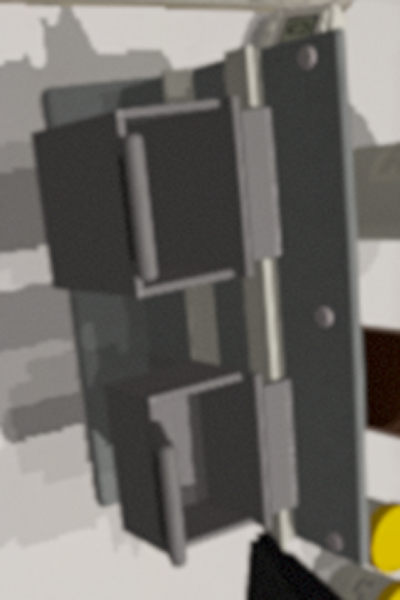

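View pics/c2z.png

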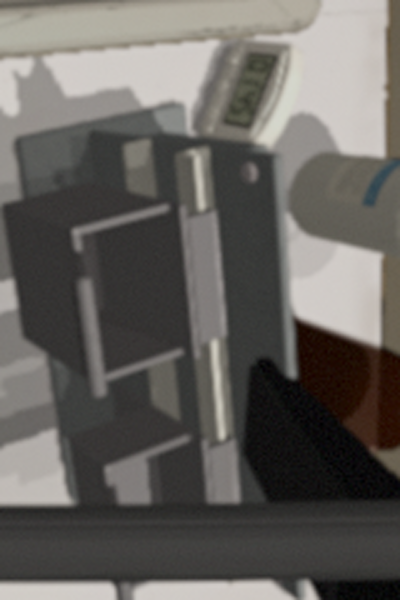

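View pics/c2.png

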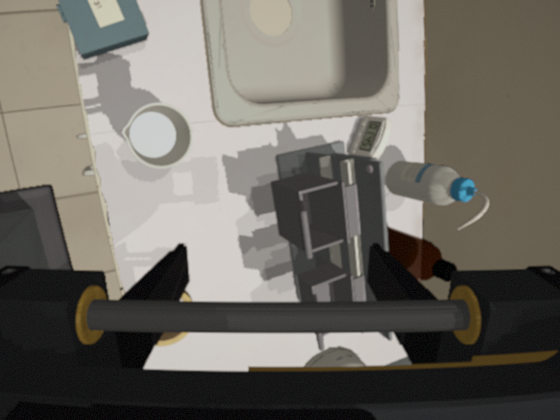

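```bash
cat > model.py <<'E'
from h import *
import pickle
a=np.radians(25)
def seg(y0): # wire of deep bin in bin frame (m)
    L=[]
    def box(x0,x1,yy0,yy1,z0,z1):
        c=np.array([[x,y,z] for x in(x0,x1) for y in(yy0,yy1) for z in(z0,z1)])
        for i in range(8):
            for b in (1,2,4):
                if not i&b: L.append((c[i],c[i|b]))
    return L,box
def stand_wire():
    L,box=seg(0)
    box(0,.002,-.13,.13,.01,.193); box(-.02,-.016,-.13,.13,.142,.156); return L
def bin_wire(ys):
    L,box=seg(0); box(-.03,.03,-.042,.042,0,.09); box(.044,.048,-.03,.03,.086,.098)
    g=np.array([-.0386,0,.1107]);u=np.array([-np.sin(a),0,np.cos(a)]);n=np.array([np.cos(a),0,np.sin(a)])
    q=[g+su*u+sn*n+np.array([0,sy,0]) for su in(-.025,.02) for sn in(-.004,.004) for sy in(-.03,.03)]
    for i in range(8):
        for b in (1,2,4):
            if not i&b: L.append((q[i],q[i|b]))
    o=np.array([-.06,ys,.06]); return [(p+o,r+o) for p,r in L]
def tow(P,st): x,y,z,yaw=st; return R.from_euler('z',yaw).apply(P)+[x,y,z]
def draw(img,name,wires,st,pose,col,s,x0,y0):
    for p,q in wires:
        uv=proj(name,tow(np.array([p,q]),st),pose); uv=((uv+.5-[x0,y0])*s).astype(int)
        cv2.line(img,tuple(map(int,uv[0])),tuple(map(int,uv[1])),col,1)
E
python3 - <<'E'
from model import *
from scipy.optimize import least_squares
p1=pickle.load(open("c1.pkl","rb"));p2=pickle.load(open("c2.pkl","rb"))
f1=lambda x,y:np.array([x/2.5+270,y/2.5+30]);f2=lambda x,y:np.array([x/2.5+270,y/2.5+100])
A=tri([ray("wrist",f1(150,277),p1),ray("wrist",f2(98,392),p2)]);print("flange -y end",A)
C=tri([ray("wrist",f1(338,32),p1),ray("wrist",f2(278,153),p2)]);print("panel +y top corner",C)
fe=np.array([-.06-.04705,.066,.06+.1288])
obs=[(p1,f1(150,277),fe-[0,.03,0]),(p1,f1(135,137),fe+[0,.03,0]),(p2,f2(98,392),fe-[0,.03,0]),
(p1,f1(338,32),[0,.13,.193]),(p2,f2(278,153),[0,.13,.193]),(p1,f1(118,112),[-.09,.108,.15]),(p2,f2(75,232),[-.09,.108,.15])]
def res(st): return np.concatenate([proj("wrist",tow(np.array(P)[None],st),p)[0]-uv for p,uv,P in obs])
r=least_squares(res,[.69,.13,0,-.08],loss="soft_l1");print(r.x.round(4),r.fun.round(1).reshape(-1,2).tolist())
pickle.dump(r.x,open("st.pkl","wb"))
for nm,p,x0,y0,s in (("c1",p1,270,30,2.5),("c2",p2,270,100,2.5)):
    im=cv2.imread(f"pics/{nm}.png");c=cv2.resize(im[y0:y0+240,x0:x0+160],None,fx=s,fy=s,interpolation=cv2.INTER_CUBIC)
    draw(c,"wrist",stand_wire(),r.x,p,(0,255,255),s,x0,y0);draw(c,"wrist",bin_wire(.066),r.x,p,(0,0,255),s,x0,y0)
    cv2.imwrite(f"pics/{nm}o.png",c)
a_=cv2.imread("pics/c1o.png");b_=cv2.imread("pics/c2o.png");cv2.imwrite("pics/d1.png",np.hstack([a_,b_]))
E
```

```text
flange -y end (array([0.57934233, 0.16032885, 0.18524835]), [np.float64(0.0005211493162702755), np.float64(0.0005211493162701983)])
panel +y top corner (array([0.6855184 , 0.25910743, 0.1865584 ]), [np.float64(5.750078606471587e-05), np.float64(5.750078606485036e-05)])
[ 0.6896  0.1287 -0.0047  0.0565] [[0.1, 1.4], [0.2, -1.8], [1.0, 0.8], [-1.0, 0.2], [-1.2, 0.9], [0.2, -0.5], [0.2, -2.7]]
```

View pics/d1.png

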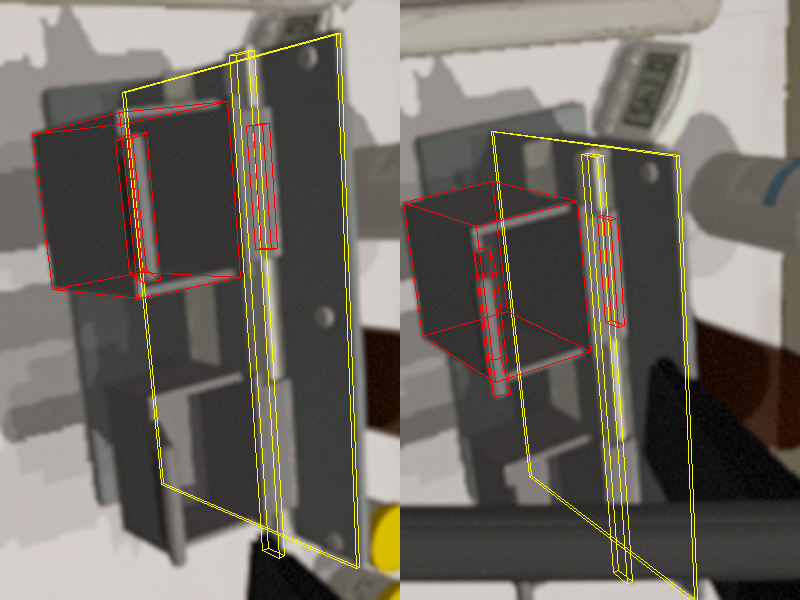

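The wireframe fits well in both wrist views. I'll cross-check it in the fixed cameras and with z fixed at 0.

Run:
```python
from model import *
st=pickle.load(open("st.pkl","rb"))
for z,col in ((st[2],(0,0,255)),(0,(0,255,0))):
    t=st.copy();t[2]=z
    for nm,x0,y0,x1,y1,s in (("top",210,130,320,215,4),("scene",190,150,290,270,4)):
        f=f"pics/e_{nm}.png"
        c=cv2.resize(cv2.imread(f"pics/a_{nm}.png")[y0:y1,x0:x1],None,fx=s,fy=s,interpolation=cv2.INTER_CUBIC)
        draw(c,nm,stand_wire(),t,None,(0,255,255),s,x0,y0);draw(c,nm,bin_wire(.066),t,None,col,s,x0,y0)
        cv2.imwrite(f"pics/e_{nm}_{int(z==0)}.png",c)
for k in (0,1):
    a=cv2.imread(f"pics/e_top_{k}.png");b=cv2.imread(f"pics/e_scene_{k}.png")
    if k==0: rows=[]
    h=max(a.shape[0],b.shape[0]);a=cv2.copyMakeBorder(a,0,h-a.shape[0],0,0,cv2.BORDER_CONSTANT)
    rows.append(np.hstack([a,b])[:, :])
cv2.imwrite("pics/e.png",cv2.resize(np.vstack(rows),(500,560) if 0 else None,fx=.6,fy=.6))
cv2.imwrite("pics/e1.png",rows[1])
```

```text
(no output)
```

View pics/e1.png

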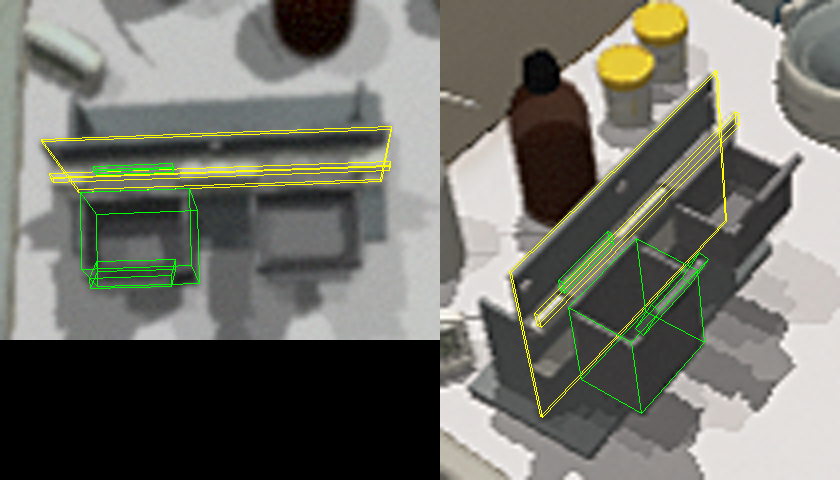

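View pics/e.png

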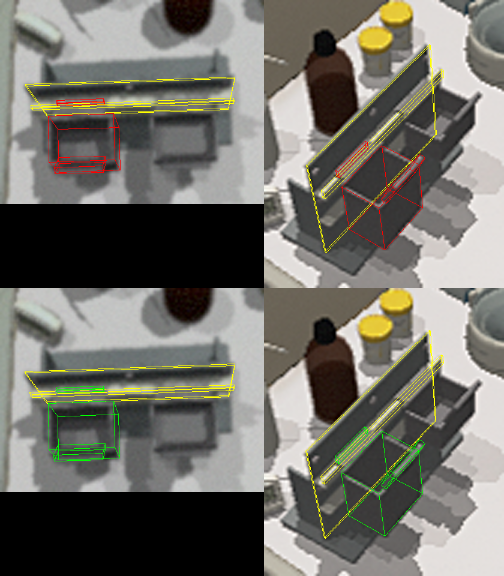

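```bash
cat > goal.py <<'E'
from model import *
def Rg(yaw,tilt):
    t=np.radians(tilt);c,sn=np.cos(t),np.sin(t);x=np.array([sn,0,-c]);y=np.array([c,0,sn])
    return R.from_euler('z',yaw)*R.from_matrix(np.stack([x,y,np.cross(x,y)],1))
def delta(P,Rt):
    s=observe();d=(np.array(P)-s["position"])*1000
    rv=(Rt*R.from_rotvec(s["ee_rot"]).inv()).as_rotvec(degrees=True)
    print("move",d.round(1),rv.round(2))
E
python3 - <<'E'
from goal import *
st=pickle.load(open("st.pkl","rb"));st[2]=-.002
g=tow(np.array([-.0986,.066,.1707]),st);print("grip",g.round(4))
Rt=Rg(st[3],25);ax=Rt.as_matrix()[:,0]
delta(g-.09*ax,Rt);delta(g,Rt)
for n,uv in (("beaker",(208,247)),("tape",(290,259)),("box",(160,258)),("tray",(386,243))): print(n,onz("top",uv,.01).round(3))
E
```

```text
grip [0.5875 0.1891 0.1687]
move [  83.4  -59.7 -107.3] [-1.95 -0.22  7.6 ]
move [ 121.4  -57.6 -188.9] [-1.95 -0.22  7.6 ]
beaker [0.443 0.319 0.01 ]
tape [0.41  0.043 0.01 ]
box [0.402 0.481 0.01 ]
tray [ 0.471 -0.277  0.01 ]
```

Call:
{"api": "jog_arm", "payload": {"series": [[20,-15,-25,-0.5,0,2],[40,-30,-50,-1,0,4],[62,-45,-78,-1.5,-0.2,6],[83,-60,-107,-2,-0.2,7.6],[83,-60,-107,-2,-0.2,7.6]], "claw": -0.1, "force": 25}}

```text
t: 3.15
position: [0.5477, 0.1807, 0.2448]
ee_rot: [1.353, 0.917, -0.851]
wrist_force: [-1.1, -0.2, -1.4]
width: 0.64
```

Run:
```python
from goal import *
st=pickle.load(open("st.pkl","rb"));st[2]=-.002
s=observe();p=(s["position"],s["ee_rot"])
im=imaging.snapshot("wrist");cv2.imwrite("pics/f1.png",im[:,:,::-1]);pickle.dump(p,open("f1.pkl","wb"))
print(s["t"],s["position"].round(4),s["wrist_force"].round(1))
c=im[:,:,::-1].copy();draw(c,"wrist",bin_wire(.066),st,p,(0,0,255),1,0,0);draw(c,"wrist",stand_wire(),st,p,(0,255,255),1,0,0)
cv2.imwrite("pics/f1o.png",c)
g=tow(np.array([-.0986,.066,.1707]),st);Rt=Rg(st[3],25);ax=Rt.as_matrix()[:,0]
delta(g,Rt)
```

```text
3.15 [0.5477 0.1807 0.2448] [-1.1 -0.2 -1.4]
move [ 39.4   6.9 -79.1] [ 0.04 -0.22  0.39]
```

View pics/f1o.png

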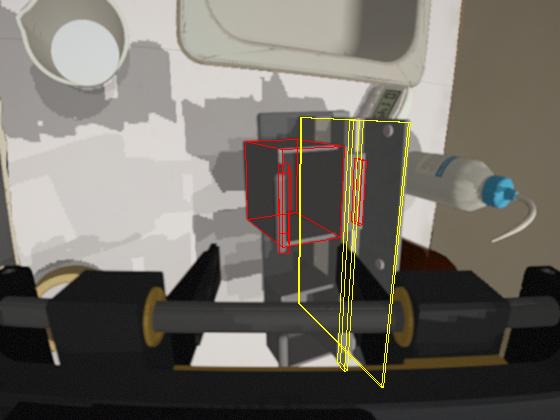

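View pics/f1.png

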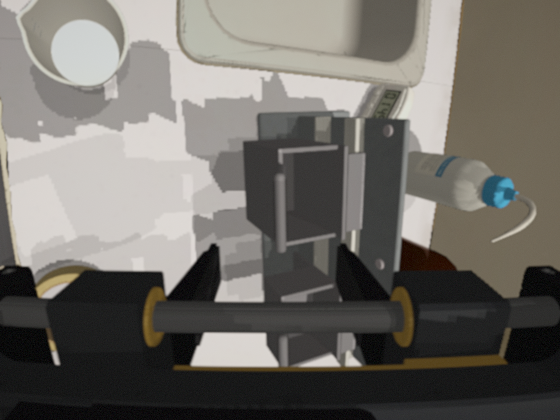

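Run:
```python
from goal import *
crop(cv2.imread("pics/f1.png"),"pics/f1z.png",235,100,415,260,4)
```

```text
(no output)
```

View pics/f1z.png

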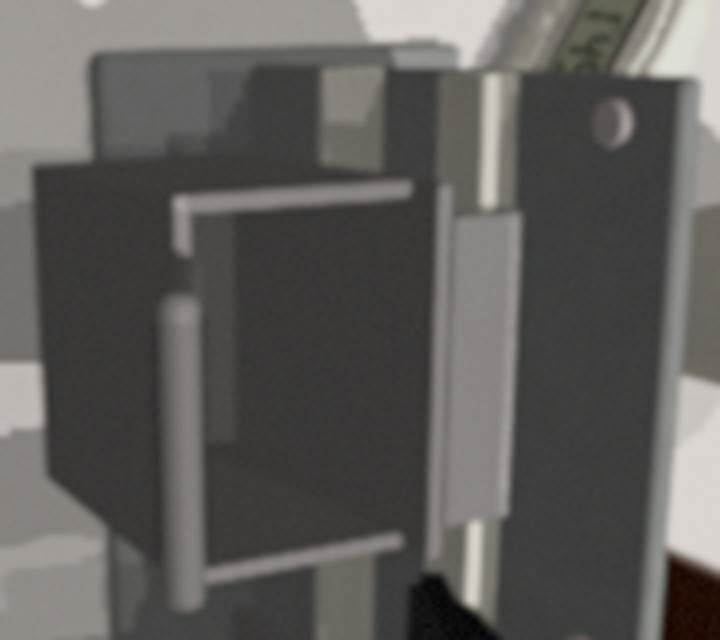

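Run:
```python
from goal import *
from scipy.optimize import least_squares
p1,p2,p3=[pickle.load(open(f"{k}.pkl","rb")) for k in ("c1","c2","f1")]
f1=lambda x,y:np.array([x/2.5+270,y/2.5+30]);f2=lambda x,y:np.array([x/2.5+270,y/2.5+100]);f3=lambda x,y:np.array([x/4+235,y/4+100])
fe=np.array([-.06-.04705,.066,.06+.1288])
obs=[(p1,f1(150,277),fe-[0,.03,0]),(p1,f1(135,137),fe+[0,.03,0]),(p2,f2(98,392),fe-[0,.03,0]),(p2,f2(85,283),fe+[0,.03,0]),
(p1,f1(338,32),[0,.13,.193]),(p2,f2(278,153),[0,.13,.193]),(p1,f1(118,112),[-.09,.108,.15]),(p2,f2(75,232),[-.09,.108,.15]),
(p3,f3(181,298),fe+[0,.03,0]),(p3,f3(187,605),fe-[0,.03,0]),(p3,f3(678,80),[0,.13,.193]),(p3,f3(173,198),[-.09,.108,.15])]
def res(st,z=None): 
    st=np.array(st)
    if z is not None: st=np.insert(st,2,z)
    return np.concatenate([proj("wrist",tow(np.array(P)[None],st),p)[0]-uv for p,uv,P in obs])
r=least_squares(res,[.69,.13,0,.05],loss="soft_l1");print(r.x.round(4),r.fun.round(1).reshape(-1,2).tolist())
q=least_squares(lambda v:res(v,0.),[.69,.13,.05],loss="soft_l1");print(q.x.round(4),q.cost,r.cost,q.fun.round(1).reshape(-1,2).tolist())
print("tri -y end",tri([ray("wrist",f1(150,277),p1),ray("wrist",f3(187,605),p3),ray("wrist",f2(98,392),p2)]),"+y",tri([ray("wrist",f1(135,137),p1),ray("wrist",f3(181,298),p3),ray("wrist",f2(85,283),p2)]))
st=r.x;pickle.dump(st,open("st.pkl","wb"))
g=tow(np.array([-.0986,.066,.1707]),st);print("grip",g.round(4));Rt=Rg(st[3],25)
delta(g,Rt);print(Rt.as_matrix()[:,0])
```

```text
[ 0.6893  0.1293 -0.0037  0.0685] [[0.0, 2.1], [-0.4, -1.1], [0.9, 1.7], [-0.1, -3.1], [-1.6, -0.6], [-1.9, 0.7], [-0.6, -0.1], [-0.5, -2.0], [0.6, -0.9], [0.3, 2.0], [0.0, 0.7], [1.2, 0.1]]
[0.6872 0.1295 0.0686] 13.871558064713158 12.034906596294174 [[0.3, 2.3], [-0.3, -1.6], [0.9, 3.1], [-0.1, -2.2], [-0.6, -1.5], [-1.2, 1.1], [-0.5, -0.7], [-0.6, -1.4], [0.1, -0.3], [-0.2, 3.9], [1.5, 0.4], [0.7, 0.3]]
tri -y end (array([0.5791991 , 0.1602164 , 0.18574421]), [np.float64(0.0004062914977349143), np.float64(0.0003521762661434759), np.float64(0.0006713532483954877)]) +y (array([0.57300389, 0.21676579, 0.19032503]), [np.float64(0.0004864245374555527), np.float64(0.0012433215587927709), np.float64(0.000775089951492594)])
grip [0.5864 0.1884 0.167 ]
move [ 38.3   6.3 -80.8] [ 0.04 -0.22  1.08]
[ 0.42162784  0.0289164  -0.90630779]
```

Call:
{"api": "jog_arm", "payload": {"series": [[8,2,-16,0,0,0.5],[16,4,-32,0,-0.2,1],[25,6,-49,0,-0.2,1],[25,6,-49,0,-0.2,1],[25,6,-49,0,-0.2,1]]}}

```text
t: 3.7
position: [0.5734, 0.1915, 0.2038]
ee_rot: [1.348, 0.922, -0.821]
wrist_force: [1.1, 0.5, 0.6]
width: 0.45
```

Run:
```python
from goal import *
st=pickle.load(open("st.pkl","rb"));st[2]=-.002
s=observe();p=(s["position"],s["ee_rot"])
im=imaging.snapshot("wrist");pickle.dump(p,open("f2.pkl","wb"));cv2.imwrite("pics/f2.png",im[:,:,::-1])
print(s["t"],s["position"].round(4),s["wrist_force"].round(1),s["width"])
delta([.5855,.189,.169],Rg(.0685,25))
c=cv2.resize(im[:,:,::-1][100:400,190:390],None,fx=2,fy=2,interpolation=cv2.INTER_CUBIC)
c2=c.copy();draw(c2,"wrist",bin_wire(.066),st,p,(0,0,255),2,190,100)
cv2.imwrite("pics/f2z.png",np.hstack([c,c2]))
```

```text
3.7 [0.5734 0.1915 0.2038] [1.1 0.5 0.6] 0.4495600845365571
move [ 11.9  -2.7 -35.4] [-0.11  0.47 -0.23]
```

View pics/f2z.png

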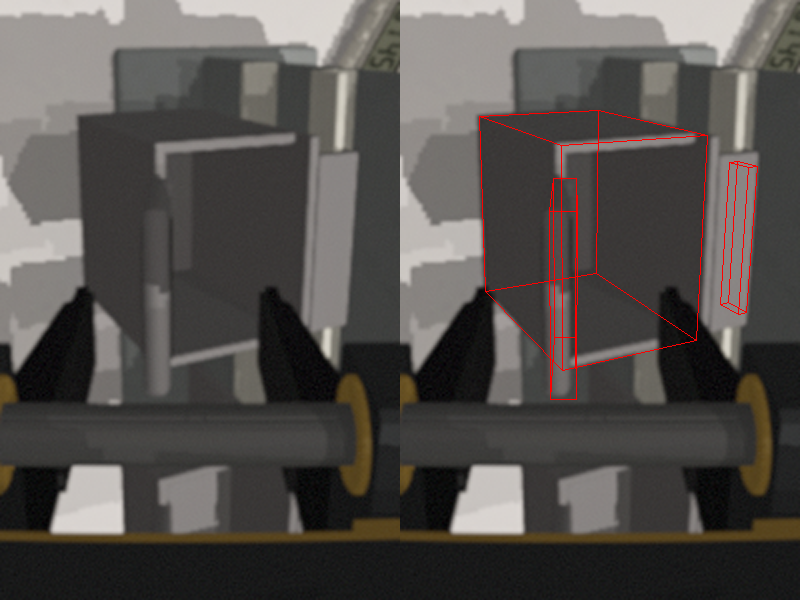

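Call:
{"api": "jog_arm", "payload": {"series": [[3,-1,-12,0,0.3,0],[6,-2,-23,0,0.5,0],[10.5,-2.5,-34,0,0.5,0],[10.5,-2.5,-34,0,0.5,0],[10.5,-2.5,-34,0,0.5,0]]}}

```text
t: 4.25
position: [0.5831, 0.189, 0.1671]
ee_rot: [1.343, 0.931, -0.829]
wrist_force: [0.1, -0.5, 1.1]
width: 0.45
```

Run:
```python
from goal import *
s=observe();im=imaging.snapshot("wrist");cv2.imwrite("pics/f3.png",im[:,:,::-1])
print(s["t"],s["position"].round(4),s["wrist_force"].round(1),s["width"])
delta([.5845,.189,.169],Rg(.0685,25))
t=imaging.snapshot("scene")[:,:,::-1]
c=cv2.resize(im[:,:,::-1][100:400,190:390],None,fx=2,fy=2,interpolation=cv2.INTER_CUBIC)
d=cv2.resize(t[130:280,170:270+0],(400,600),interpolation=cv2.INTER_CUBIC)
cv2.imwrite("pics/f3z.png",np.hstack([c,d]))
```

```text
4.25 [0.5831 0.189  0.1671] [ 0.1 -0.5  1.1] 0.4498410289934811
move [ 1.1 -0.2  1.1] [-0.07 -0.19 -0.26]
```

View pics/f3z.png

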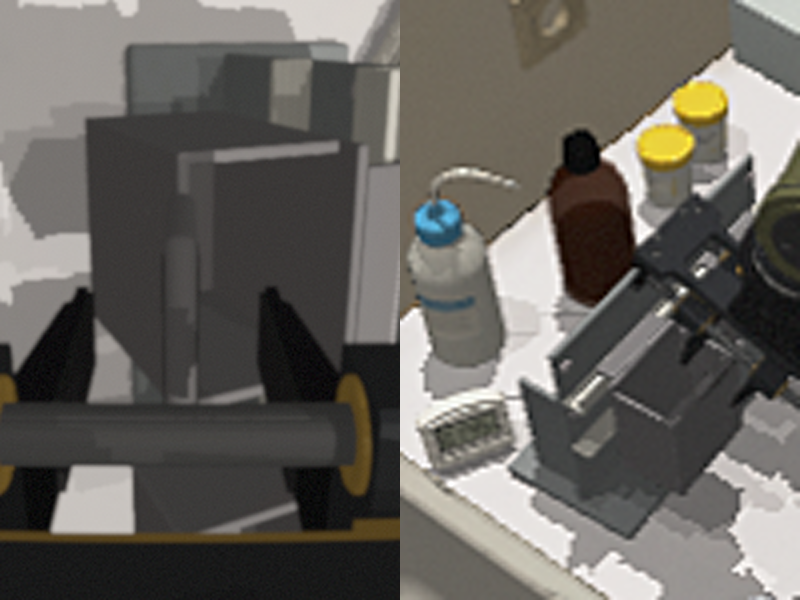

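The flange is at column 182 in the zoom and the finger midline is near 177, so it's centred to about 1 mm. Closing.

Call:
{"api": "jog_arm", "payload": {"series": [[1,0,1,0,0,0],[1,0,1,0,0,0],[1,0,1,0,0,0],[1,0,1,0,0,0],[1,0,1,0,0,0]], "claw": -1, "force": 30}}

```text
t: 4.85
position: [0.5842, 0.1892, 0.1692]
ee_rot: [1.344, 0.93, -0.828]
wrist_force: [-2.5, -0.5, 1.1]
width: 0.084
```

Call:
{"api": "jog_arm", "payload": {"series": [[1,0,1,0,0,0],[1,0,1,0,0,0],[1,0,1,0,0,0]]}}

```text
t: 5.15
position: [0.585, 0.1892, 0.1698]
ee_rot: [1.344, 0.931, -0.829]
wrist_force: [-2.6, 0.6, -1.5]
width: 0.081
```

Run:
```python
from goal import *
s=observe();print(s["t"],s["position"].round(4),s["wrist_force"].round(1),s["ft_torque"].round(2),s["width"])
```

```text
5.15 [0.585  0.1892 0.1698] [-2.6  0.6 -1.5] [-0.04  0.7   0.04] 0.08104118909893272
```

Gripped: 7.7 mm opening on the 8 mm flange. I'll start the swing about the nib.

Call:
{"api": "jog_arm", "payload": {"series": [[0.7,0,3.6,-0.17,2.5,0],[1.6,0.1,7.1,-0.34,5,0],[2.6,0.2,10.7,-0.5,7.5,0],[3.8,0.3,14.2,-0.7,10,0],[5.1,0.4,17.6,-0.85,12.5,0]]}}

```text
t: 5.65
position: [0.5908, 0.1895, 0.1872]
ee_rot: [1.257, 1.091, -0.995]
wrist_force: [2.9, -0.0, -4.9]
width: 0.081
```

Run:
```python
from goal import *
s=observe();print(s["t"],s["position"].round(4),s["wrist_force"].round(1),s["ft_torque"].round(2),s["width"])
im=imaging.snapshot("wrist");cv2.imwrite("pics/g1.png",im[:,:,::-1])
t=imaging.snapshot("scene")[:,:,::-1]
c=cv2.resize(im[:,:,::-1][100:400,190:390],None,fx=2,fy=2,interpolation=cv2.INTER_CUBIC)
d=cv2.resize(t[130:280,170:270+0],(400,600),interpolation=cv2.INTER_CUBIC)
cv2.imwrite("pics/g1z.png",np.hstack([c,d]))
```

```text
5.65 [0.5908 0.1895 0.1872] [ 2.9 -0.  -4.9] [ 0.02 -0.31 -0.01] 0.08146459841260752
```

View pics/g1z.png

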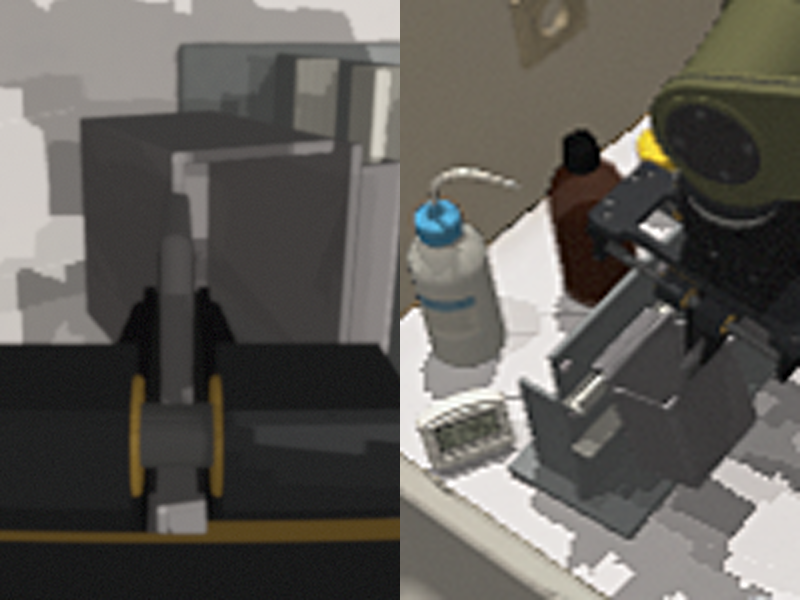

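The bin's lower end is swinging out and the forces are small. Continuing to 25°.

Call:
{"api": "jog_arm", "payload": {"series": [[1.5,0.1,3.4,-0.17,2.5,0],[3.1,0.2,6.6,-0.34,5,0],[4.9,0.3,9.9,-0.5,7.5,0],[6.8,0.4,13,-0.7,10,0],[8.8,0.5,16,-0.85,12.5,0]]}}

```text
t: 6.25
position: [0.6006, 0.1901, 0.203]
ee_rot: [1.158, 1.246, -1.155]
wrist_force: [6.2, -0.3, -5.5]
width: 0.084
```

Call:
{"api": "jog_arm", "payload": {"series": [[0,0,0,0,0,0],[0,0,0,0,0,0],[0,0,0,0,0,0],[0,0,0,0,0,0]]}}

```text
t: 6.65
position: [0.6003, 0.1899, 0.2029]
ee_rot: [1.159, 1.244, -1.154]
wrist_force: [7.4, -0.0, -6.8]
width: 0.079
```

Run:
```python
from goal import *
st=pickle.load(open("st.pkl","rb"))
s=observe();print(s["t"],s["position"].round(4),s["wrist_force"].round(1),s["ft_torque"].round(2),s["width"])
im=imaging.snapshot("wrist")
M=R.from_rotvec(s["ee_rot"]).as_matrix();print(M.round(3).tolist())
# bin frame from tool: upright bin <-> tool tilt 25
Rb=R.from_matrix(M)*Rg(0,25).inv()
foot=s["position"]+Rb.apply([.0386,0,-.1107]);nib=foot+Rb.apply([.044,0,.096]);print("bin tilt",np.degrees(np.arccos(Rb.as_matrix()[2,2])),"nib world",nib.round(4),"stand",R.from_euler('z',-st[3]).apply(nib-[st[0]-.001,st[1],0]).round(4))
t=imaging.snapshot("scene")[:,:,::-1]
c=cv2.resize(im[:,:,::-1][100:400,190:390],None,fx=2,fy=2,interpolation=cv2.INTER_CUBIC)
d=cv2.resize(t[130:280,170:270+0],(400,600),interpolation=cv2.INTER_CUBIC)
cv2.imwrite("pics/g2z.png",np.hstack([c,d]))
```

```text
6.65 [0.6003 0.1899 0.2029] [ 7.4 -0.  -6.8] [-0.02 -1.72  0.03] 0.07932288786316632
[[0.001, 0.997, 0.072], [0.003, 0.072, -0.997], [-1.0, 0.001, -0.003]]
bin tilt 24.939861845781163 nib world [0.6688 0.195  0.1548] stand [-0.0149  0.0668  0.1548]
```

View pics/g2z.png

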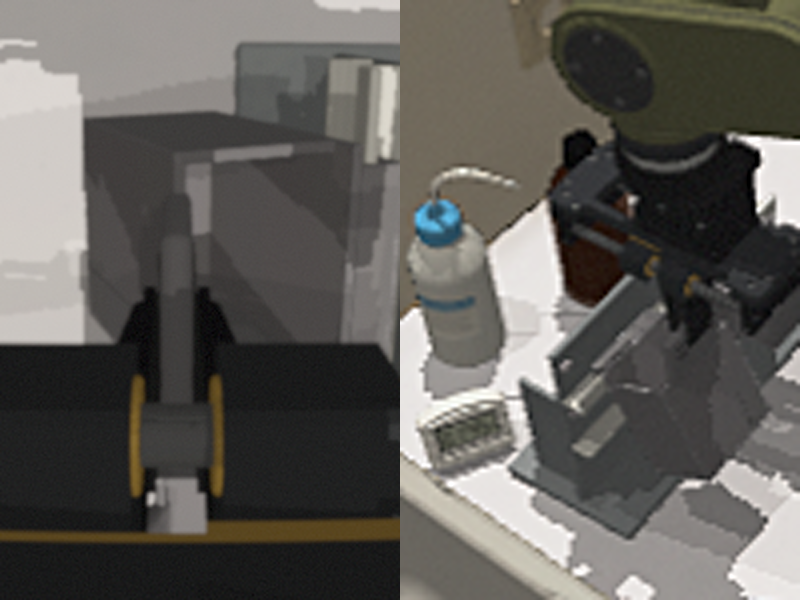

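The outside force is +7 N in x: the tilted nib is leaning on the upstand, as the 6 mm slide allowance suggests. I'll relax it towards the panel, hold, then lift.

Call:
{"api": "jog_arm", "payload": {"series": [[2,0.1,0.5,0,0,0],[4,0.3,1,0,0,0],[4,0.3,1,0,0,0],[4,0.3,1,0,0,0]]}}

```text
t: 7.15
position: [0.6028, 0.1905, 0.2046]
ee_rot: [1.156, 1.248, -1.158]
wrist_force: [0.0, -0.2, -2.8]
width: 0.083
```

Run:
```python
from goal import *
s=observe();print(s["t"],s["position"].round(4),s["wrist_force"].round(1),s["ft_torque"].round(2),s["width"])
```

```text
7.15 [0.6028 0.1905 0.2046] [ 0.  -0.2 -2.8] [ 0.02 -0.08 -0.04] 0.0831466653371192
```

Only the bin's weight (2.8 N) remains. Lifting straight up.

Call:
{"api": "jog_arm", "payload": {"series": [[0,0,8,0,0,0],[0,0,18,0,0,0],[0,0,28,0,0,0],[0,0,38,0,0,0],[0,0,50,0,0,0]]}}

```text
t: 7.65
position: [0.6034, 0.1904, 0.2561]
ee_rot: [1.157, 1.248, -1.157]
wrist_force: [-0.2, 0.3, -3.1]
width: 0.08
```

Run:
```python
from goal import *
s=observe();print(s["t"],s["position"].round(4),s["wrist_force"].round(1),s["ft_torque"].round(2),s["width"])
im=imaging.snapshot("wrist");t=imaging.snapshot("scene")[:,:,::-1]
c=cv2.resize(im[:,:,::-1],(400,300));d=cv2.resize(t[100:280,150:390],(400,300),interpolation=cv2.INTER_CUBIC)
cv2.imwrite("pics/g3z.png",np.hstack([c,d]))
```

```text
7.65 [0.6034 0.1904 0.2561] [-0.2  0.3 -3.1] [-0.02 -0.06  0.06] 0.07956596504888258
```

View pics/g3z.png

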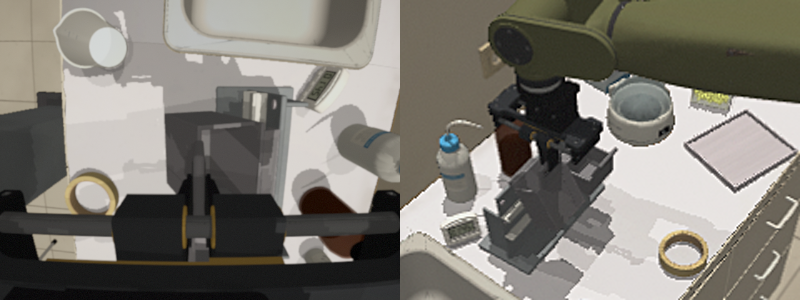

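The bin is off the ledge and hangs freely in the gripper. Next I'll measure the tray corners before carrying it over.

Run:
```python
from goal import *
crop(cv2.imread("pics/a_top.png"),"pics/t1.png",335,195,435,290,6)
crop(cv2.imread("pics/a_scene.png"),"pics/t2.png",310,155,400,220,6)
```

```text
(no output)
```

View pics/t1.png

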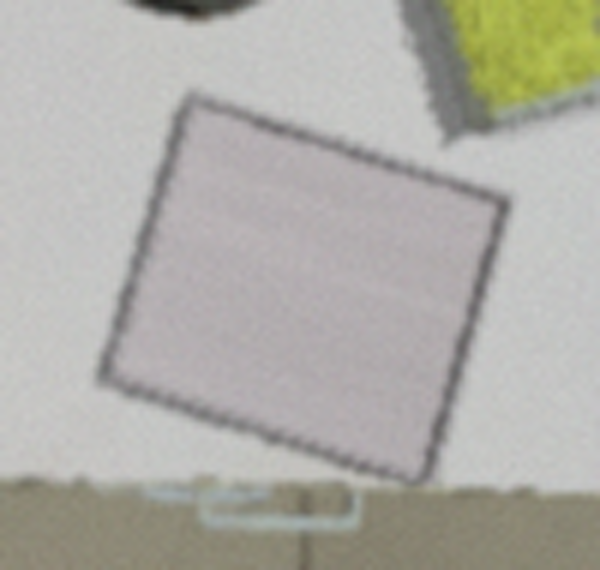

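View pics/t2.png

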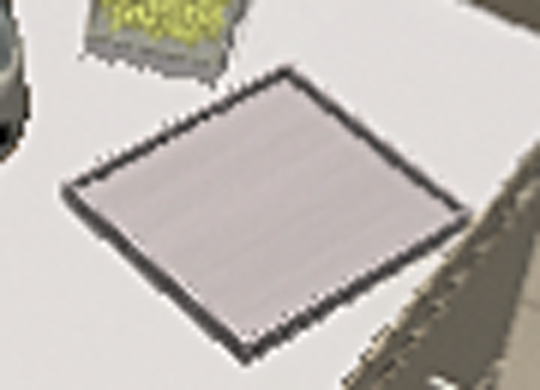

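Call:
{"api": "jog_arm", "payload": {"series": [[-10,0,25,0,0,0],[-30,-5,50,0,0,0],[-55,-15,75,0,0,0],[-85,-30,100,0,0,0],[-110,-50,115,0,0,0]]}}

```text
t: 8.25
position: [0.4924, 0.1404, 0.3722]
ee_rot: [1.157, 1.247, -1.154]
wrist_force: [0.7, -1.0, -1.7]
width: 0.089
```

Run:
```python
from goal import *
T=[(193,93),(510,200),(428,483),(103,380)];S=[(65,190),(287,70),(470,213),(247,358)]
P=[]
for t,s in zip(T,S):
    p,e=tri([ray("top",np.array(t)/6+[335,195]),ray("scene",np.array(s)/6+[310,155])]);P.append(p);print(p.round(4),round(e[0]*1000,1))
P=np.array(P);c=P.mean(0);print("centre",c.round(4),[round(np.linalg.norm(P[i]-P[(i+1)%4]),3) for i in range(4)])
u=(P[0]-P[3])+(P[1]-P[2]);print("x axis yaw",np.degrees(np.arctan2(u[1],u[0])))
for yaw in (-.5,-.25):
    Rt=Rg(yaw,25);foot=np.array([c[0],c[1],.1]);tcp=foot-R.from_euler('z',yaw).apply([.0386,0,-.1107])
    print(yaw,tcp.round(4));delta(tcp,Rt)
s=observe();print(s["joints"].round(2))
```

```text
[ 0.581  -0.216  -0.0018] 0.5
[ 0.5242 -0.3952 -0.0007] 0.8
[ 0.365  -0.3454  0.0033] 0.5
[ 0.4181 -0.1656 -0.0044] 0.5
centre [ 0.4721 -0.2806 -0.0009] [np.float64(0.188), np.float64(0.167), np.float64(0.188), np.float64(0.171)]
x axis yaw -17.26615800054176
-0.5 [ 0.4382 -0.2621  0.2107]
move [ -54.2 -402.5 -161.5] [ -5.6  -24.78 -32.36]
-0.25 [ 0.4347 -0.271   0.2107]
move [ -57.7 -411.5 -161.5] [ -2.45 -25.05 -18.27]
[ 0.17 -0.23  1.72  0.    1.65  0.1 ]
```

Tray measured at 188 x 169 mm (given 190 x 170), centred at (0.472, -0.281) with heading -17°. Carrying the bin over.

Call:
{"api": "jog_arm", "payload": {"series": [[0,-40,0,0,0,-4],[0,-85,0,0,0,-8],[-5,-130,0,0,0,-12],[-10,-175,0,0,0,-16],[-20,-220,0,0,0,-21]]}}

```text
t: 8.75
position: [0.4728, -0.0812, 0.3697]
ee_rot: [1.427, 1.059, -1.425]
wrist_force: [1.3, -0.5, -2.8]
width: 0.082
```

Call:
{"api": "jog_arm", "payload": {"series": [[-8,-45,-10,0,0,0],[-16,-90,-20,0,0,0],[-24,-130,-30,0,0,0],[-32,-165,-40,0,0,0],[-37,-190,-50,0,0,0]]}}

```text
t: 9.25
position: [0.4353, -0.2717, 0.3192]
ee_rot: [1.425, 1.059, -1.425]
wrist_force: [1.4, -0.7, -3.1]
width: 0.083
```

Run:
```python
from goal import *
s=observe();print(s["t"],s["position"].round(4),s["wrist_force"].round(1),s["width"],s["joints"].round(2))
yaw=-.3
for z in (.06,):
    tcp=np.array([.4721,-.2806,z])-R.from_euler('z',yaw).apply([.0386,0,-.1107]);delta(tcp,Rg(yaw,25))
```

```text
9.25 [ 0.4353 -0.2717  0.3192] [ 1.4 -0.7 -3.1] 0.08298104133157658 [-0.66 -0.23  1.8   0.    1.57 -0.37]
move [-1.000e-01  2.500e+00 -1.485e+02] [ -7.58 -24.07  -0.24]
```

Call:
{"api": "jog_arm", "payload": {"series": [[0,1,-10,-1.5,-4.8,0],[0,1,-25,-3,-9.6,0],[0,2,-45,-4.5,-14.4,0],[0,2,-65,-6,-19.2,-0.1],[0,2,-85,-7.6,-24.1,-0.2]]}}

```text
t: 9.75
position: [0.436, -0.2675, 0.2342]
ee_rot: [1.54, 0.681, -1.104]
wrist_force: [0.1, -0.1, -3.1]
width: 0.078
```

Call:
{"api": "jog_arm", "payload": {"series": [[0,0,0,0,0,0],[0,0,0,0,0,0]]}}

```text
t: 9.95
position: [0.4359, -0.2675, 0.2348]
ee_rot: [1.54, 0.685, -1.108]
wrist_force: [1.0, -0.0, -1.4]
width: 0.082
```

Run:
```python
from goal import *
s=observe();print(s["t"],s["position"].round(4),s["wrist_force"].round(1),s["width"])
p=(s["position"],s["ee_rot"])
yaw=-.3
tcp=np.array([.4721,-.2806,.004])-R.from_euler('z',yaw).apply([.0386,0,-.1107]);delta(tcp,Rg(yaw,25))
# overlay predicted bin
Rb=R.from_rotvec(s["ee_rot"])*Rg(0,25).inv();foot=s["position"]+Rb.apply([.0386,0,-.1107]);print(foot.round(4),Rb.as_matrix()[:,2].round(3))
out=[]
for n,bx in (("top",(320,150,460,290)),("scene",(290,80,430,220))):
    im=imaging.snapshot(n)[:,:,::-1];x0,y0,x1,y1=bx
    c=cv2.resize(im[y0:y1,x0:x1],None,fx=4 if 0 else 400/140,fy=400/140,interpolation=cv2.INTER_CUBIC);o=c.copy()
    for a_,b_ in bin_wire(0):
        q=np.array([a_,b_])-[-.06,0,.06];uv=(proj(n,Rb.apply(q)+foot)+.5-[x0,y0])*400/140
        cv2.line(o,tuple(map(int,uv[0].astype(int))),tuple(map(int,uv[1].astype(int))),(0,0,255),1)
    out.append(np.vstack([c,o]) if 0 else o); out.insert(0,c) if n=="scene" else None
cv2.imwrite("pics/h1.png",cv2.resize(np.hstack(out),(800,267)))
im=imaging.snapshot("wrist");cv2.imwrite("pics/h2.png",im[:,:,::-1])
```

```text
9.95 [ 0.4359 -0.2675  0.2348] [ 1.  -0.  -1.4] 0.08161127088025644
move [  -0.6   -1.7 -120.1] [ 0.01 -0.06 -0.12]
[ 0.4726 -0.2788  0.124 ] [0.001 0.    1.   ]
```

View pics/h1.png

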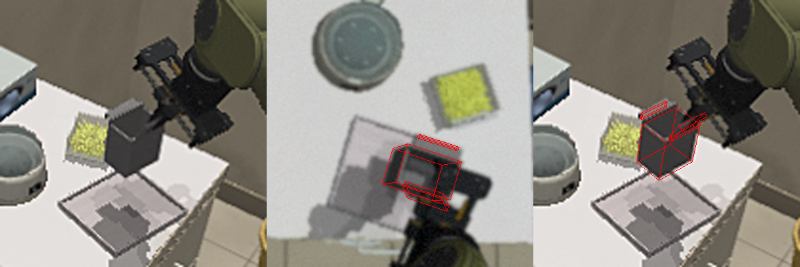

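View pics/h2.png

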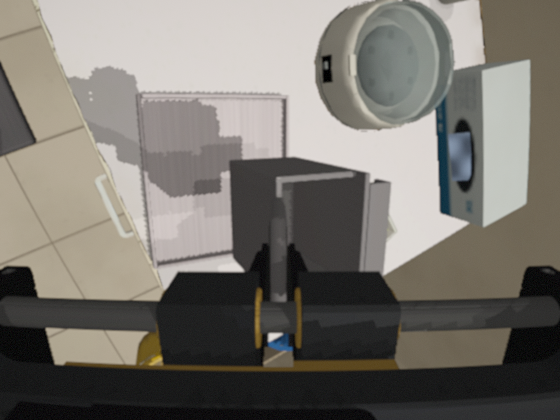

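The bin is upright in the grip and the overlay matches it. Lowering to just above the tray floor.

Call:
{"api": "jog_arm", "payload": {"series": [[0,0,-25,0,0,0],[0,-1,-55,0,0,0],[0,-1.5,-80,0,0,0],[-0.5,-1.5,-98,0,0,0],[-0.5,-1.5,-108,0,0,-0.1]]}}

```text
t: 10.6
position: [0.4365, -0.2694, 0.1267]
ee_rot: [1.54, 0.684, -1.107]
wrist_force: [-0.5, 0.4, -2.5]
width: 0.081
```

Call:
{"api": "jog_arm", "payload": {"series": [[0,0,0,0,0,0],[0,0,0,0,0,0]]}}

```text
t: 10.8
position: [0.437, -0.2699, 0.1287]
ee_rot: [1.54, 0.681, -1.106]
wrist_force: [-0.3, 0.4, -2.3]
width: 0.081
```

Run:
```python
from goal import *
s=observe();print(s["t"],s["position"].round(4),s["wrist_force"].round(1),s["ft_torque"].round(2))
Rb=R.from_rotvec(s["ee_rot"])*Rg(0,25).inv();print((s["position"]+Rb.apply([.0386,0,-.1107])).round(4),Rb.as_matrix()[:,2].round(4))
out=[]
for n,bx in (("top",(330,180,430,280)),("scene",(310,130,410,230))):
    im=imaging.snapshot(n)[:,:,::-1];x0,y0,x1,y1=bx
    out.append(cv2.resize(im[y0:y1,x0:x1],(400,400),interpolation=cv2.INTER_CUBIC))
cv2.imwrite("pics/h3.png",np.hstack(out))
```

```text
10.8 [ 0.437  -0.2699  0.1287] [-0.3  0.4 -2.3] [ 0.14  0.47 -0.09]
[ 0.4741 -0.2816  0.0182] [-0.0025  0.0026  1.    ]
```

View pics/h3.png

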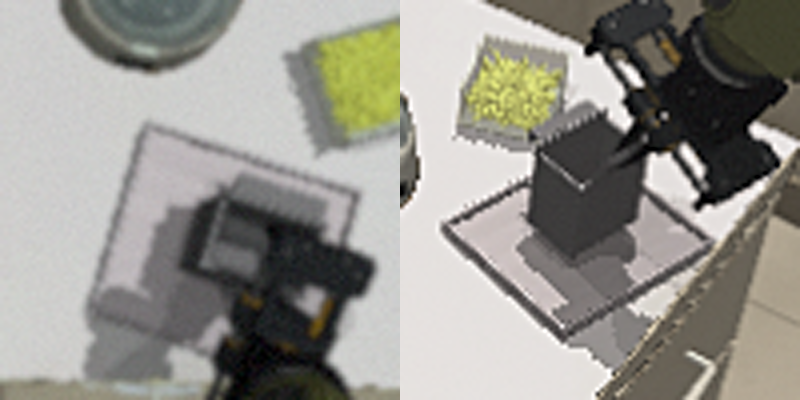

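Call:
{"api": "jog_arm", "payload": {"series": [[0,0,-2,0,0,0],[0,0,-4,0,0,0],[0,0,-6,0,0,0],[0,0,-8,0,0,0],[0,0,-8,0,0,0]]}}

```text
t: 11.4
position: [0.4355, -0.2688, 0.1182]
ee_rot: [1.541, 0.684, -1.108]
wrist_force: [0.3, 0.1, -1.7]
width: 0.082
```

Run:
```python
from goal import *
s=observe();print(s["t"],s["position"].round(4),s["wrist_force"].round(1),s["ft_torque"].round(2))
```

```text
11.4 [ 0.4355 -0.2688  0.1182] [ 0.3  0.1 -1.7] [ 0.16  0.48 -0.02]
```

Call:
{"api": "jog_arm", "payload": {"series": [[0,0,-1,0,0,0],[0,0,-2,0,0,0],[0,0,-2,0,0,0]]}}

```text
t: 11.7
position: [0.4357, -0.269, 0.1166]
ee_rot: [1.541, 0.683, -1.107]
wrist_force: [-1.0, -0.2, -2.5]
width: 0.079
```

Call:
{"api": "jog_arm", "payload": {"series": [[0,0,-1,0,0,0],[0,0,-2,0,0,0],[0,0,-2,0,0,0]]}}

```text
t: 12.0
position: [0.4357, -0.269, 0.1146]
ee_rot: [1.541, 0.683, -1.107]
wrist_force: [0.4, -0.2, -2.8]
width: 0.083
```

Run:
```python
from goal import *
s=observe();print(s["t"],s["position"].round(4),s["wrist_force"].round(1),s["ft_torque"].round(2))
```

```text
12.0 [ 0.4357 -0.269   0.1146] [ 0.4 -0.2 -2.8] [ 0.12  0.43 -0.01]
```

Call:
{"api": "jog_arm", "payload": {"series": [[0,0,-1,0,0,0],[0,0,-1,0,0,0]]}}

```text
t: 12.2
position: [0.4359, -0.2691, 0.1139]
ee_rot: [1.54, 0.683, -1.107]
wrist_force: [-0.6, -0.6, -3.6]
width: 0.082
```

Call:
{"api": "jog_arm", "payload": {"series": [[0,0,-1,0,0,0],[0,0,-1,0,0,0]]}}

```text
t: 12.4
position: [0.4362, -0.2695, 0.1136]
ee_rot: [1.54, 0.681, -1.107]
wrist_force: [-1.9, -0.1, 1.5]
width: 0.082
```

Call:
{"api": "jog_arm", "payload": {"series": [[0,0,-1,0,0,0],[0,0,-1,0,0,0]]}}

```text
t: 12.6
position: [0.4366, -0.2699, 0.1135]
ee_rot: [1.54, 0.68, -1.106]
wrist_force: [-4.1, 0.5, 4.7]
width: 0.085
```

Run:
```python
from goal import *
s=observe();print(s["t"],s["position"].round(4),s["wrist_force"].round(1),s["ft_torque"].round(2))
Rb=R.from_rotvec(s["ee_rot"])*Rg(0,25).inv();foot=s["position"]+Rb.apply([.0386,0,-.1107]);print(foot.round(4),Rb.as_matrix()[:,2].round(4))
out=[]
for n,bx in (("top",(340,190,430,280)),("scene",(315,140,405,230))):
    im=imaging.snapshot(n)[:,:,::-1];x0,y0,x1,y1=bx;k=400/90
    o=cv2.resize(im[y0:y1,x0:x1],(400,400),interpolation=cv2.INTER_CUBIC)
    if n=="scene":
      out.append(o.copy())
      for a_,b_ in bin_wire(0)[:12]:
        q=np.array([a_,b_])-[-.06,0,.06];uv=(proj(n,Rb.apply(q)+foot)+.5-[x0,y0])*k
        cv2.line(o,tuple(map(int,uv[0].astype(int))),tuple(map(int,uv[1].astype(int))),(0,0,255),1)
    out.append(o)
cv2.imwrite("pics/h4.png",np.hstack(out[1:]))
```

```text
12.6 [ 0.4366 -0.2699  0.1135] [-4.1  0.5  4.7] [0.27 0.39 0.09]
[ 0.4737 -0.2816  0.003 ] [-0.0027  0.0028  1.    ]
```

View pics/h4.png

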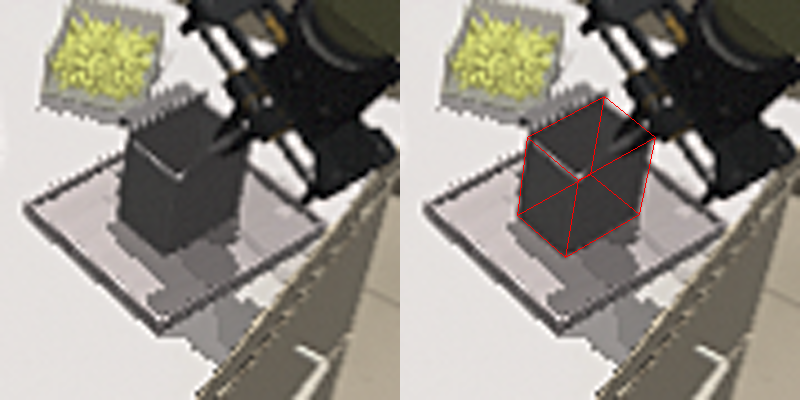

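Contact at foot z ≈ 3 mm (tray floor about 4 mm), bin upright. Opening the fingers.

Call:
{"api": "jog_arm", "payload": {"series": [[0,0,0.5,0,0,0],[0,0,0.5,0,0,0],[0,0,0.5,0,0,0],[0,0,0.5,0,0,0],[0,0,0.5,0,0,0]], "claw": -0.2}}

```text
t: 13.2
position: [0.4358, -0.269, 0.1121]
ee_rot: [1.541, 0.683, -1.107]
wrist_force: [-0.4, 0.2, -0.6]
width: 0.39
```

Call:
{"api": "jog_arm", "payload": {"series": [[0,0,0,0,0,0],[0,0,0,0,0,0]]}}

```text
t: 13.4
position: [0.4358, -0.2691, 0.1122]
ee_rot: [1.54, 0.683, -1.107]
wrist_force: [-0.6, 0.1, -0.1]
width: 0.401
```

Run:
```python
from goal import *
s=observe();print(s["t"],s["position"].round(4),s["wrist_force"].round(1),s["width"],R.from_rotvec(s["ee_rot"]).as_matrix()[:,0].round(3))
im=imaging.snapshot("wrist");cv2.imwrite("pics/h5.png",im[:,:,::-1])
```

```text
13.4 [ 0.4358 -0.2691  0.1122] [-0.6  0.1 -0.1] 0.40091595930551166 [ 0.404 -0.125 -0.906]
```

View pics/h5.png

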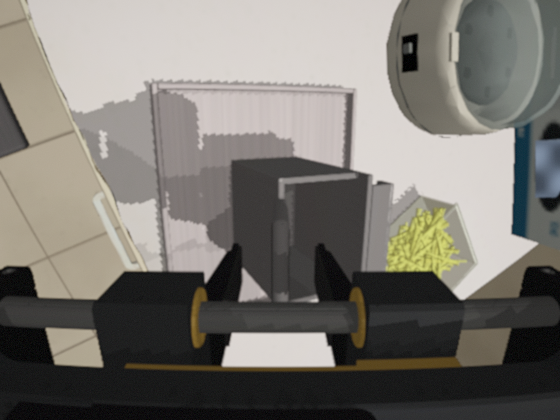

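The bin stands free with the flange clear between the fingers. Backing off along the slant.

Call:
{"api": "jog_arm", "payload": {"series": [[-4,1.2,9,0,0,0],[-10,3.1,22.5,0,0,0],[-20,6.2,45,0,0,0],[-32,10,72,0,0,0],[-45,14,101,0,0,0]]}}

```text
t: 13.95
position: [0.39, -0.2545, 0.2144]
ee_rot: [1.54, 0.683, -1.107]
wrist_force: [0.0, -0.0, -0.1]
width: 0.397
```

Call:
{"api": "jog_arm", "payload": {"series": [[-15,20,30,0,0,0],[-20,50,60,0,0,0],[-20,90,80,0,0,0],[-20,130,80,0,0,0],[-20,130,80,0,0,0]]}}

```text
t: 14.45
position: [0.3714, -0.121, 0.2961]
ee_rot: [1.537, 0.684, -1.097]
wrist_force: [0.2, 0.9, -1.0]
width: 0.399
```

Run:
```python
from goal import *
s=observe();print(s["t"],s["position"].round(4),s["wrist_force"].round(1))
t=imaging.snapshot("top")[:,:,::-1];c=imaging.snapshot("scene")[:,:,::-1];w=imaging.snapshot("wrist")[:,:,::-1]
cv2.imwrite("pics/i1.png",np.vstack([np.hstack([t[100:310,130:450],c[100:310,180:420]]) ])); 
cv2.imwrite("pics/i_top.png",t);cv2.imwrite("pics/i_scene.png",c);cv2.imwrite("pics/i_wrist.png",w)
o=[]
for n,im,bx in (("top",t,(340,190,430,280)),("scene",c,(315,140,405,230))):
    x0,y0,x1,y1=bx; o.append(cv2.resize(im[y0:y1,x0:x1],(400,400),interpolation=cv2.INTER_CUBIC))
cv2.imwrite("pics/i2.png",np.hstack(o))
```

```text
14.45 [ 0.3714 -0.121   0.2961] [ 0.2  0.9 -1. ]
```

View pics/i1.png

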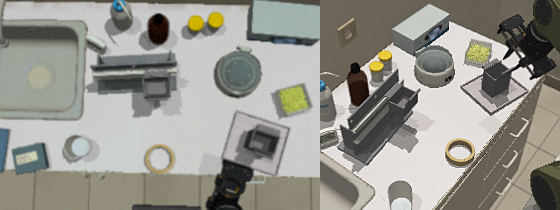

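View pics/i2.png

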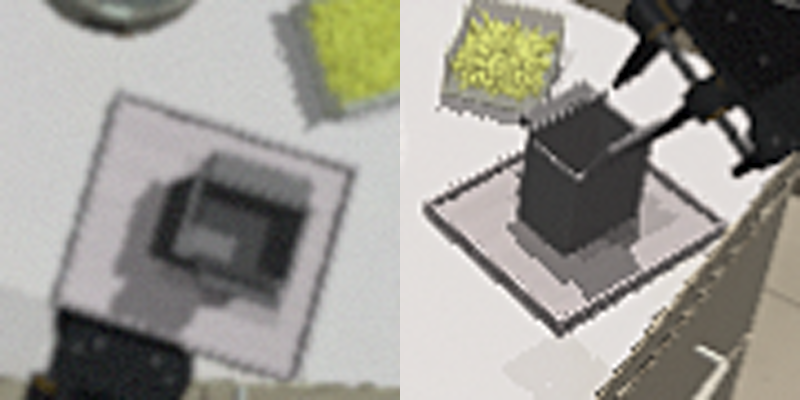

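View pics/i_wrist.png

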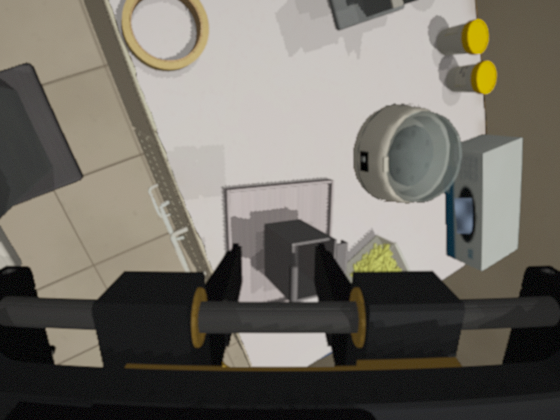

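Run:
```python
from goal import *
a=cv2.imread("pics/a_top.png");b=cv2.imread("pics/i_top.png")
d=cv2.absdiff(a,b).max(2)
for n,(u,v),r in (("beaker",(208,247),18),("tape",(290,259),20),("box",(160,258),22),("shallow",(287,187),18)):
    A=a[v-r:v+r,u-r:u+r].astype(np.float32).mean(2);B=b[v-r:v+r,u-r:u+r].astype(np.float32).mean(2)
    print(n,"max diff",d[v-r:v+r,u-r:u+r].mean().round(1),cv2.phaseCorrelate(A,B)[0])
k=400/90;o=[]
Rb=R.from_euler('z',-.3);foot=np.array([.4728,-.2806,.004])
for n,bx in (("top",(340,190,430,280)),("scene",(315,140,405,230))):
    im=cv2.imread(f"pics/i_{n}.png");x0,y0,x1,y1=bx;c=cv2.resize(im[y0:y1,x0:x1],(400,400),interpolation=cv2.INTER_CUBIC)
    for a_,b_ in bin_wire(0)[:12]:
        uv=(proj(n,Rb.apply(np.array([a_,b_])-[-.06,0,.06])+foot)+.5-[x0,y0])*k
        cv2.line(c,tuple(map(int,uv[0].astype(int))),tuple(map(int,uv[1].astype(int))),(0,0,255),1)
    o.append(c)
cv2.imwrite("pics/i3.png",np.hstack(o))
```

```text
beaker max diff 7.1 (0.03538408593426823, -0.12208352287749236)
tape max diff 7.2 (0.06347488949490554, -0.13614201316574182)
box max diff 6.4 (0.537493995281416, 0.5095634150991408)
shallow max diff 6.5 (0.06423176882125858, 0.11302362616610395)
```

View pics/i3.png

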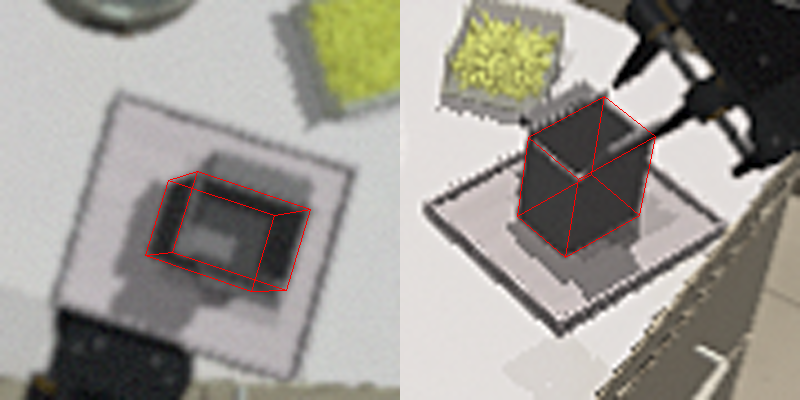

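The bin stands upright near the tray's centre and the bystanders haven't moved. Handing in.

```bash
python3 -c "
from rig import workorder,observe
print(workorder.close_job(),observe()['t'])"
```

```text
the job is handed in; nothing more can be done
the job is handed in; nothing more can be done
```

The deep bin is off the rail and standing upright in the steel tray. I handed the job in after about 14.6 s; no verdict came back.

**What I did:** I gripped the deep (left) bin by its slanted front grip and swung it out 25° about its nib. I held it there, eased the nib about 3 mm towards the panel because it was leaning on the upstand with 7 N, and lifted it clear. I then carried it to the tray, turned it upright, lowered it until it touched the floor, opened the fingers and backed away.

**Last checks:**
- **Swing and lift:** from the arm's pose, the bin was tilted 24.9° with the nib at 155 mm height (hanging height 156 mm), held for over 0.4 s. It was then lifted about 50 mm.
- **Placing:** the underside worked out at about 3 mm at contact, against a floor of about 4 mm, and the bin was within 0.3° of upright while still held. After release, the drawn outline matches it standing near the tray's centre in both fixed views.
- **Other objects:** the shallow bin, beaker and tape moved less than 0.2 pixels in the top view. The slide box read 0.7 pixels (about 2 mm), which I take as noise.
- **Robot:** it ended clear of everything, with wrist force near zero.

**Disagreement:** fitting the stand from the wrist camera alone put its height 4 to 5 mm low. The fixed cameras and the grip's own triangulated height disagreed with that, so I worked with -2 mm, and the grasp and swing went in with low forces.

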